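Uncap the setting fixture and offer up the offset lever

TASK

Lift the loose red dust cap off the spigot of the blue setting fixture and set it, open side down, into the shallow round aluminium holder. Then pick up the offset steel lever by its balance point and finish holding it in the gripper, still and level, about 4 cm above the spigot tip, with its bore straight over the spigot and its foot over the rest pillar. Do not let the lever tip or touch the fixture, and leave everything else on the shelf where it is.

Things in the scene. Friction and masses are not known exactly. Their poses are not given: they have to be found in the camera images.
- fixture: Blue base plate 250 x 70 x 10 mm, fixed, with two upright steel posts on its long centre line. Origin on the work surface; x axis along the plate towards the spigot, z up. At x = +53.5 mm a shoulder post, diameter 32, up to z = 30 mm, and on it the spigot, diameter 18, up to z = 56 mm. At x = -132.5 mm the rest pillar, diameter 24, black top at z = 30 mm. Place and yaw vary.
- spigot_tip (a point): Centre of the top of the spigot, 56 mm above the work surface; covered by the cap at the start.
- rest_top (a point): Centre of the top of the rest pillar, 30 mm above the work surface.
- cap: Loose red plastic cap, upright cylinder 34 mm in diameter (35 over its ribs), 46 mm tall, 35 g; closed on top, open below (hole 24 mm wide, 28 mm deep). Origin at the centre of its lower rim, z up. It starts slipped over the spigot, its rim on the shoulder 30 mm above the work surface, and lifts straight off (26 mm of spigot inside, 3 mm play all round).
- holder: Shallow round aluminium cup fixed to the work surface: 72 mm in diameter, 14 mm tall, recess 44 mm in diameter and 8 mm deep, its floor 6 mm above the work surface. Origin at the centre of its underside, z up. The cap stands in it open side down, its rim then 6 mm above the work surface. Its place varies.
- lever: Loose cast-steel lever 222 mm long, 0.4 to 0.6 kg, lying on its boss and foot. Origin on its underside (z = 0 at the start) straight below the balance point; x axis along it to the heavy boss, z up. Its arm is a bar 14 mm wide (y), z = 18 to 36 mm. The balance point is on the arm, 27 mm from the boss's edge, well off mid-length: grip across the arm there (x = 0).
- lever_bore (a point): Centre of the boss's bore at its underside, x = +53.5 mm on the lever. The boss is a tube 52 mm in diameter, 40 mm tall, with a vertical 24 mm bore. When the bore is over the spigot and the foot over the rest, the lever's origin is above the fixture's and their x axes agree; at the start these axes differ by less than 35 degrees.
- lever_foot (a point): Centre of the foot's underside, x = -132.5 mm on the lever. The foot is a small post 20 mm in diameter, 36 mm tall, at the light end of the arm.
- filter_housing: Gray plastic air filter housing, 130 x 90 x 50 mm with two stubs on top, 84 mm tall; loose, leave alone. Origin at the centre of its underside.
- reed_block: Black reed valve block, 75 x 62 x 40 mm; loose, leave alone. Origin at the centre of its underside.
- jet_wrench: Brass T-handled jet wrench, 125 x 60 x 11 mm, lying flat; loose, leave alone. Origin underneath, near its middle.
- screwdriver: Orange-handled flat screwdriver, 190 mm long, lying; loose, leave alone.
- jet_jar: Small jar with black lid, 44 mm in diameter, 50 mm tall; loose, leave alone. Origin at the centre of its underside.
- jet_tin: Open steel tin with dividers, 110 x 75 x 22 mm; loose, leave alone. Origin at the centre of its underside.
Mind the look-alikes: they are no part of the job. Leave any green look-alike of the lever alone.

How it is judged:
On the way, in this order (a step that is already met when the one before it is completed fails the run):
1. the cap stands upright on the floor of the holder's recess, let go (horizontal distance between cap and holder below 0.008 m and z of cap in the frame of holder below 0.0095 m and angle between cap's own z axis and vertical below 0.12 rad and contact force between the fingers and cap below 0.1 N), for 0.2 s.
2. the lever is lifted clear of the surface by its balance point, level (height (world z) of lever above 0.02 m and contact force between the fingers and lever above 2 N and x of the grasp point in the frame of lever between -0.018 and 0.018 m and angle between lever's own z axis and vertical below 0.17 rad), for 0.2 s.
At the end, for the whole second after the job is handed in: Cap upright on the holder's floor, within 8 mm of centre. Gripper holds the lever within 18 mm of its balance point, still, level within 5 degrees, clear of the fixture: boss underside 15 to 70 mm above the spigot tip, bore within 12 mm of the spigot sideways, foot within 18 mm of the rest (horizontal distance between cap and holder below 0.008 m and z of cap in the frame of holder below 0.0095 m and angle between cap's own z axis and vertical below 0.12 rad and contact force between the fingers and lever above 2 N and contact force between lever and fixture below 0.1 N and x of the grasp point in the frame of lever between -0.018 and 0.018 m and angle between lever's own z axis and vertical below 0.087 rad and z of lever_bore in the frame of spigot_tip between 0.015 and 0.07 m and horizontal distance between lever_bore and spigot_tip below 0.012 m and horizontal distance between lever_foot and rest_top below 0.018 m and linear speed of lever below 0.03 m/s and angular speed of lever below 0.2 rad/s); the arm keeps its last pose, push and grip.
It fails at once if the lever tips more than 15 degrees (angle between lever's own z axis and vertical above 0.26 rad).
It fails at once if the lever touches the fixture (more than 1 N) (contact force between lever and fixture above 1 N).
It fails at once if something else on the shelf is moved more than 20 mm (distance of any of filter_housing, reed_block, jet_wrench, screwdriver, jet_jar, jet_tin from where it was at the start of the episode above 0.02 m).
It also fails if it takes over 69 s, if anything falls off the work surface, if the arm or the gripper's body presses on something with over 40 N, if the wrist force passes 120 N, or if a joint passes its speed limit or range.

ROBOT

A 6-joint arm with a two-finger parallel gripper is mounted at the origin on the work surface. World frame = base frame: x ahead of the robot, y to its left, z up, the work surface at z = 0. Lengths are in m, angles in rad, forces in N, time in s.
With the tool pointing down it reaches from about 0.35 to 0.775 m from the base axis. Payload 7.3 kg.
Tool frame: the origin (TCP) lies midway between the tips of the shut fingers; the grasp point (between the pads) lies 19 mm behind it; x points along the fingers, y is the direction in which the jaws open and shut, and the axes are right-handed (so a half turn about x gives the same grasp; the last joint's range is limited). The gripper opens to 92 mm and grips with 3 to 60 N. Pads are 19 mm wide; open, the fingers measure 130 mm over their backs; the gripper's body (75 mm by 190 mm) begins 47 mm behind the grasp point.
Start: joints at [-1.437, 0.342, 1.524, -0, 1.275, -0.146], TCP at [0.145, -0.505, 0.227] pointing down, gripper open.
Joint ranges: [-2.53, 2.53], [-0.77, 2.02], [0.04, 2.7], [-1, 4.14], [0.28, 2.66], [-3.11, 3.11]. Speed limits (rad/s): [2.57, 2.57, 3.14, 3.14, 3.14, 3.14].

INTERFACE

Orientations are given as a unit quaternion [x, y, z, w].
In Python, from station import env gives the robot as it stands.
- The arm moves only by the shell command python3 -m jog 'ROWS'. ROWS is text: rows parted by semicolons, each of 7 numbers parted by spaces: the opening, from 0 (shut) to 1 (fully open), then the shift along the tool's x, y, z in mm, then the turn, a rotation vector about the tool's x, y, z in rad. A call has exactly 5 rows; each row shifts and turns the commanded pose from where the row before left it, along the tool's axes as they then stand; what a row does not reach is not made up. A row lasts 1/8 s, in which the tool goes at most 62.5 mm and 10.7 degrees, less where a joint would pass 70% of its speed; a pose out of reach is approached as far as the arm can. A call is refused whole if a number of a shift passes 62.5 or a number of a turn 0.188, either way. A call with a gripper value outside its range is refused whole. The fingers move at their own pace and stop on an object; the grip force is fixed at half the most. Time passes only in rows, so rows that do not move let the fingers close, or fill a call up. It gives the time, the measured TCP pose, the force and the opening at its end, in the units of the state.
- env.state(): the state, without advancing time (a new reading comes with each control period).
- env.camera(name): name is "scene" or "top" or "wrist"; returns the picture (480x640x3 uint8, red, green, blue); there is no depth.
- env.camera_info(name): a dict with "K" (3x3 intrinsics, pixels), "extrinsics" (4x4, takes a point from camera to world coordinates); the wrist camera has in their place "T_tool_cam" (4x4, takes a point from camera to tool coordinates, whose origin is the TCP and whose axes are the tool frame's). Camera axes: x right, y up, looking along -z (the intrinsics and any distortion apply to the point x, -y, -z); pixel columns grow to the right and rows downward; lengths in m; the calibration is good to about 2 mm. The wrist camera is an equidistant fisheye: a pixel r from the principal point sees the ray r / f radians off the axis. A picture is of the moment at which its call begins: read the wrist's pose just before it. camera_info takes no time and is no camera call.
- env.hand_in(): hands the job in, once; it reports no verdict.
The state is a dict: "clock": time; "q": joint angles; "qvel": joint speeds; "joint_torque": joint torques, N m; "eef_pos": TCP position; "tool_rot": TCP orientation; "ft_force": force on the tool from outside, world axes, zero at the start; "ft_torque": the same for the moment, N m; "gripper_width": finger opening in m.
Only numpy, scipy, OpenCV 4.12 (cv2) and the standard library are available. Lean on these libraries where they do the work, as an engineer would, in place of code of your own. Each camera call takes 0.05 s, during which the arm holds its last target.

## Working session

There is one attempt and no reset: what is moved stays moved. The work goes in short steps, Python scripts to look and compute and a shell command to move; the robot and the scene stay as the last step left them, time stands still between calls to the robot, and variables do not carry over. Pictures are saved under pics/ and viewed, and the job is handed in when it is done.

```bash
ls; mkdir -p pics; python3 - <<'E'
from station import env
import cv2,numpy as np
np.set_printoptions(precision=4,suppress=True)
for n in ("scene","top","wrist"):
    if n=="wrist": s=env.state(); print(s["clock"],s["eef_pos"],s["tool_rot"],s["gripper_width"])
    im=env.camera(n); cv2.imwrite(f"pics/{n}0.png",cv2.cvtColor(im,cv2.COLOR_RGB2BGR)); print(n,env.camera_info(n))
E
```

```text
pics
scene {'K': array([[514.0315,   0.    , 322.8563],
       [  0.    , 514.0315, 247.4538],
       [  0.    ,   0.    ,   1.    ]]), 'extrinsics': array([[ 0.2062, -0.5178,  0.8303,  1.5304],
       [ 0.9783,  0.1248, -0.1652, -0.1755],
       [-0.0181,  0.8464,  0.5323,  0.7013],
       [ 0.    ,  0.    ,  0.    ,  1.    ]])}
top {'K': array([[571.0731,   0.    , 318.9893],
       [  0.    , 571.0731, 242.5855],
       [  0.    ,   0.    ,   1.    ]]), 'extrinsics': array([[-0.0636,  0.9726, -0.2237,  0.2168],
       [-0.998 , -0.0626,  0.0119,  0.0287],
       [-0.0024,  0.224 ,  0.9746,  1.6081],
       [ 0.    ,  0.    ,  0.    ,  1.    ]])}
0.1 [ 0.145  -0.5042  0.2261] [-0.7002 -0.0991  0.7002 -0.0981] 0.09180073603070173
wrist {'K': array([[371.6483,   0.    , 325.5678],
       [  0.    , 371.6483, 233.648 ],
       [  0.    ,   0.    ,   1.    ]]), 'T_tool_cam': array([[-0.0001,  0.3047, -0.9524, -0.1571],
       [ 1.    , -0.0004, -0.0003,  0.0004],
       [-0.0005, -0.9524, -0.3047, -0.0818],
       [ 0.    ,  0.    ,  0.    ,  1.    ]])}
```

View pics/scene0.png

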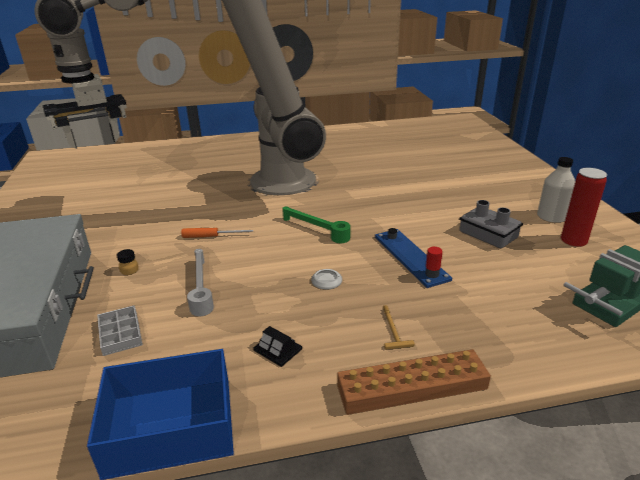

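View pics/top0.png

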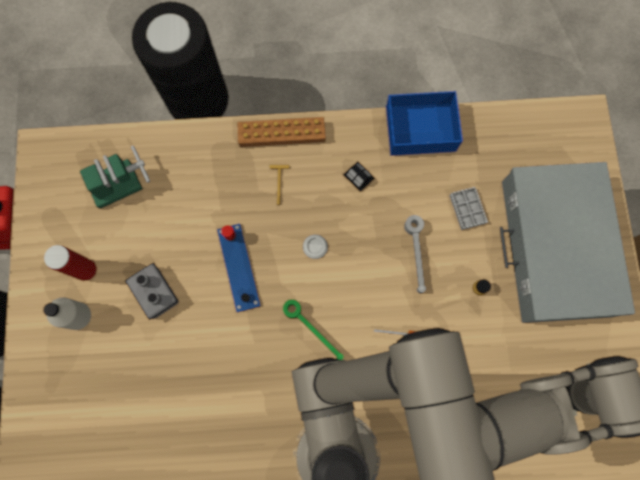

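View pics/wrist0.png

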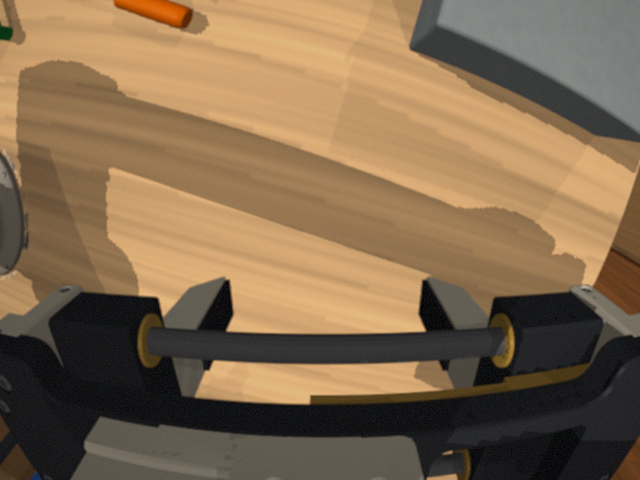

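Candidates, as scene / top pixels:
- **Red cap:** (434,262) / (228,232), on the blue plate. The other red thing is the fire extinguisher at (582,207) / (70,262).
- **Holder:** the pale ring at (327,279) / (315,247). The vise, tin and jar look nothing like it.
- **Lever:** grey steel, boss (200,302) / (415,226). The green look-alike is at (341,231) / (292,310), so I leave that alone.
- **Fixture:** blue plate at (411,257) / (238,268). The blue bin is at (165,410) / (424,124).

Next I'll check these in close crops.

```bash
cat > h.py <<'E'
import numpy as np,cv2
from scipy.spatial.transform import Rotation as R
np.set_printoptions(precision=4,suppress=True)
C={'scene':(np.array([514.0315,322.8563,247.4538]),None),'top':(np.array([571.0731,318.9893,242.5855]),None)}
def ext(n):
    from station import env
    return np.array(env.camera_info(n)['extrinsics'])
def ray(n,uv,E=None):
    E=ext(n) if E is None else E
    f,cx,cy=C[n][0]; d=np.array([(uv[0]-cx)/f,-(uv[1]-cy)/f,-1.]); d=E[:3,:3]@d
    return E[:3,3],d/np.linalg.norm(d)
def plane(o,d,z): return o+d*(z-o[2])/d[2]
def proj(n,p):
    E=ext(n); f,cx,cy=C[n][0]; q=E[:3,:3].T@(np.asarray(p)-E[:3,3]); return np.array([cx-f*q[0]/q[2],cy+f*q[1]/q[2]])
def tri(rays):
    A=np.zeros((3,3));b=np.zeros(3)
    for o,d in rays:
        P=np.eye(3)-np.outer(d,d);A+=P;b+=P@o
    x=np.linalg.solve(A,b); return x,[np.linalg.norm(np.cross(x-o,d)) for o,d in rays]
TC=np.array([[-0.0001,0.3047,-0.9524,-0.1571],[1,-0.0004,-0.0003,0.0004],[-0.0005,-0.9524,-0.3047,-0.0818],[0,0,0,1]])
def wray(uv,pos,quat):
    f,cx,cy=371.6483,325.5678,233.648
    x,y=uv[0]-cx,uv[1]-cy; r=np.hypot(x,y);t=r/f
    d=np.array([np.sin(t)*x/r,-np.sin(t)*y/r,-np.cos(t)])
    M=R.from_quat(quat).as_matrix(); return np.array(pos)+M@TC[:3,3],M@TC[:3,:3]@d
def wproj(p,pos,quat):
    M=R.from_quat(quat).as_matrix(); q=TC[:3,:3].T@(M.T@(np.asarray(p)-pos)-TC[:3,3])
    t=np.arctan2(np.hypot(q[0],q[1]),-q[2]); a=np.arctan2(-q[1],q[0]);r=371.6483*t
    return np.array([325.5678+r*np.cos(a),233.648+r*np.sin(a)])
E
python3 - <<'E'
import cv2,numpy as np
s=cv2.imread('pics/scene0.png');t=cv2.imread('pics/top0.png')
def crop(im,x,y,w,h,k): return cv2.resize(im[y:y+h,x:x+w],(w*k,h*k),interpolation=cv2.INTER_NEAREST)
a=np.hstack([crop(s,365,220,100,75,4),crop(t,195,210,100,75,4)]); b=np.hstack([crop(s,170,240,100,75,4),crop(t,375,210,100,75,4)])
cv2.imwrite('pics/crop0.png',np.vstack([a,b]))
E
```

```text
(no output)
```

View pics/crop0.png

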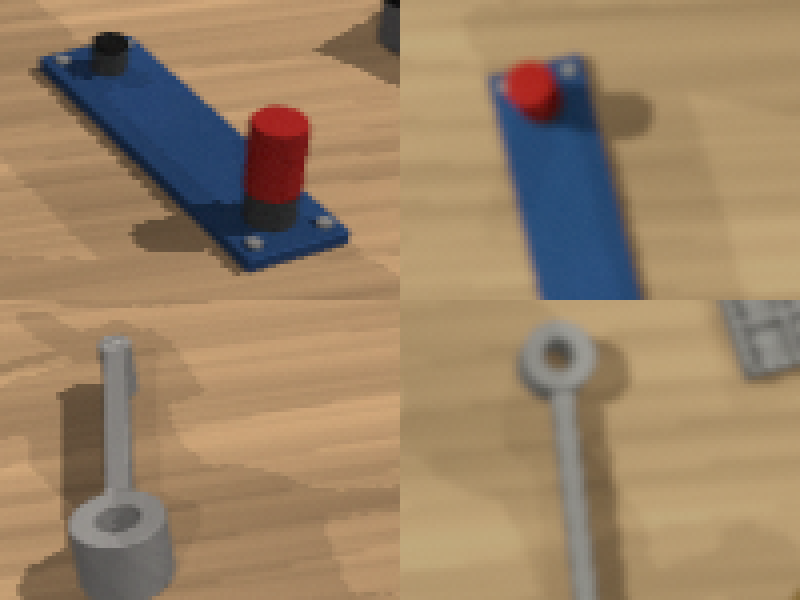

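The crops confirm the choices: the red cap stands on the dark shoulder of the blue plate, with its top at scene (435,250) / top (228,231). The steel lever's boss ring is at scene (200,294) / top (415,224). Now I'll measure by segmentation and triangulation.

```bash
python3 - <<'E'
import cv2,numpy as np
s=cv2.imread('pics/scene0.png');t=cv2.imread('pics/top0.png')
def crop(im,x,y,w,h,k): return cv2.resize(im[y:y+h,x:x+w],(w*k,h*k),interpolation=cv2.INTER_NEAREST)
a=np.hstack([crop(s,300,260,50,37,8),crop(t,290,228,50,37,8)]); b=np.hstack([crop(s,375,220,50,37,8),crop(t,222,280,50,37,8)])
cv2.imwrite('pics/crop1.png',np.vstack([a,b]))
a=np.hstack([crop(s,410,240,50,37,8),crop(t,205,215,50,37,8)]); b=np.hstack([crop(s,175,275,50,37,8),crop(t,390,210,50,37,8)])
cv2.imwrite('pics/crop2.png',np.vstack([a,b]))
a=np.hstack([crop(s,175,240,50,37,8),crop(t,397,265,50,37,8)])
cv2.imwrite('pics/crop3.png',a)
E
```

```text
(no output)
```

View pics/crop1.png

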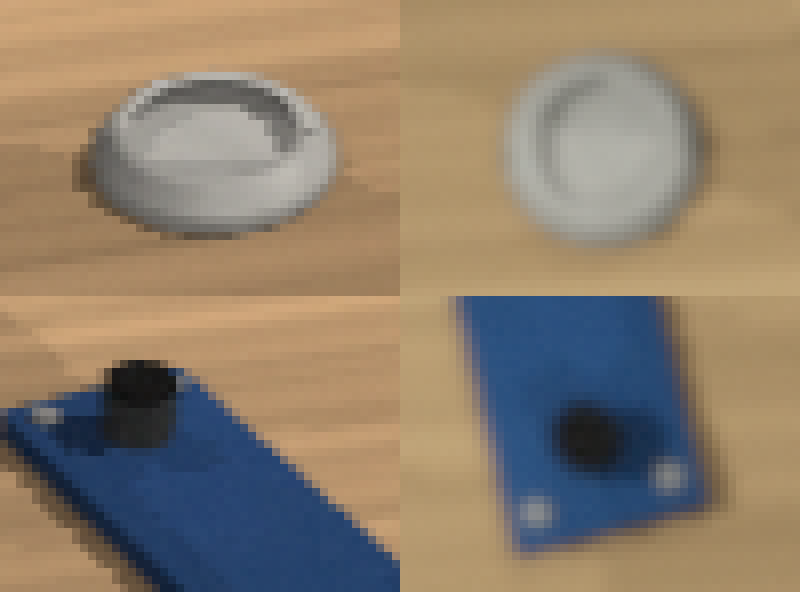

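View pics/crop2.png

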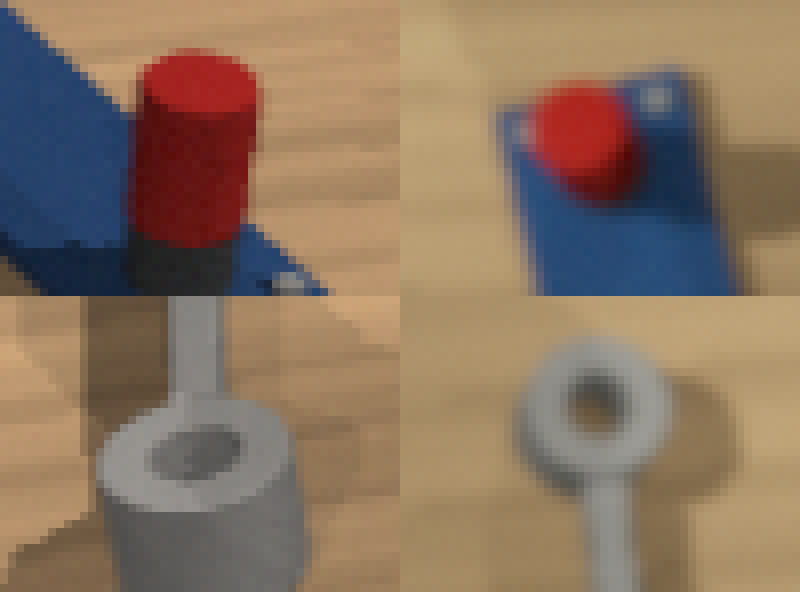

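View pics/crop3.png

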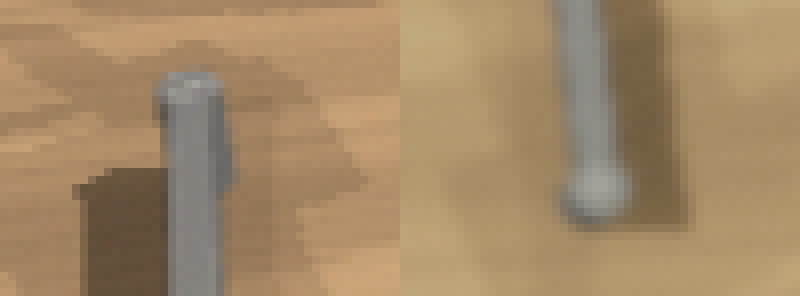

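```bash
python3 - <<'E'
from h import *
P={'cap':((434.5,249.75),(227.4,230.75),.076),'holder_rim':((326.4,274.75),(314.5,245.6),.014),'rest':((392.25,230.5),(244.9,297),.03),'boss':((199.1,294),(414.1,223.1),.04),'foot':((198.5,250.4),(421.1,288),.036)}
X={}
for k,(a,b,z) in P.items():
    r=[ray('scene',a),ray('top',b)]; x,e=tri(r); X[k]=x
    print(k,x,'miss',np.array(e),'planes',plane(*r[0],z)[:2],plane(*r[1],z)[:2])
print('cap-rest',np.linalg.norm((X['cap']-X['rest'])[:2]),'boss-foot',np.linalg.norm((X['boss']-X['foot'])[:2]))
for a,b in(('cap','rest'),('boss','foot')):
    d=X[a]-X[b];print(a,np.degrees(np.arctan2(d[1],d[0])), 'org',X[a][:2]-53.5/186*d[:2])
from station import env
print(R.from_quat(env.state()['tool_rot']).as_matrix())
E
```

```text
cap [0.6193 0.2622 0.0731] miss [0.001 0.001] planes [0.6236 0.2612] [0.6182 0.2608]
holder_rim [0.5748 0.0221 0.0128] miss [0.0005 0.0005] planes [0.5765 0.0213] [0.5746 0.0226]
rest [0.4382 0.2256 0.0258] miss [0.0006 0.0006] planes [0.445  0.2237] [0.4375 0.2245]
boss [ 0.6165 -0.2645  0.0379] miss [0.0006 0.0006] planes [ 0.6192 -0.2648] [ 0.616  -0.2635]
foot [ 0.4308 -0.2657  0.0334] miss [0.0004 0.0004] planes [ 0.435  -0.2657] [ 0.4305 -0.2648]
cap-rest 0.1847398713622579 boss-foot 0.18569080315727002
cap 11.424790852966561 org [0.5672 0.2516]
boss 0.3653498750551262 org [ 0.5631 -0.2648]
[[-0.0001  0.2762 -0.9611]
 [ 0.0011 -0.9611 -0.2762]
 [-1.     -0.0011 -0.0002]]
```

Cross-view residuals are about 1 mm and the heights sit within about 4 mm of nominal, so I'll fly toward the fixture and refine with the wrist camera.

```bash
python3 -m jog '1 0 -40 -42 0 0 0;1 0 -43 -44 0 0 0;1 0 -43 -44 0 0 0;1 0 -43 -44 0 0 0;1 0 -43 -44 0 0 0'; python3 -m jog '1 0 -43 -44 0 0 0;1 0 -43 -44 0 0 0;1 0 -43 -44 0 0 0;1 0 -43 -44 0 0 0;1 0 -43 -44 0 0 0';python3 -m jog '1 0 -43 -44 0 0 0;1 0 -43 -44 0 0 0;1 0 -43 -44 0 0 0;1 0 0 0 0 0 0;1 0 0 0 0 0 0'
```

```text
clock: 0.78
eef_pos: [0.2965, -0.2388, 0.2267]
tool_rot: [0.7, 0.098, -0.7, 0.098]
ft_force: [1.1, 0.2, -0.6]
gripper_width: 0.0918
clock: 1.4
eef_pos: [0.4487, 0.0288, 0.2267]
tool_rot: [0.7, 0.099, -0.7, 0.099]
ft_force: [1.4, -0.5, 0.9]
gripper_width: 0.0916
clock: 2.02
eef_pos: [0.5387, 0.187, 0.226]
tool_rot: [-0.7, -0.099, 0.701, -0.099]
ft_force: [-1.0, 0.6, 0.3]
gripper_width: 0.0917
```

```bash
cat > look.py <<'E'
import sys,json
from h import *
from station import env
n=sys.argv[1]; s=env.state(); im=cv2.cvtColor(env.camera('wrist'),cv2.COLOR_RGB2BGR)
cv2.imwrite(f'pics/{n}.png',im); json.dump({k:np.array(s[k]).tolist() for k in('eef_pos','tool_rot')},open(f'pics/{n}.json','w'))
print(s['clock'],s['eef_pos'],s['gripper_width'],s['ft_force']);print(R.from_quat(s['tool_rot']).as_matrix(), s['q'])
E
python3 look.py w1
```

```text
2.025 [0.5387 0.187  0.226 ] 0.09169818160562138 [-1.0014  0.5566  0.3326]
[[-0.0016  0.2767 -0.9609]
 [-0.0008 -0.9609 -0.2767]
 [-1.      0.0003  0.0017]] [ 0.1999  0.4269  1.3955 -0.0005  1.3209  1.4904]
```

View pics/w1.png

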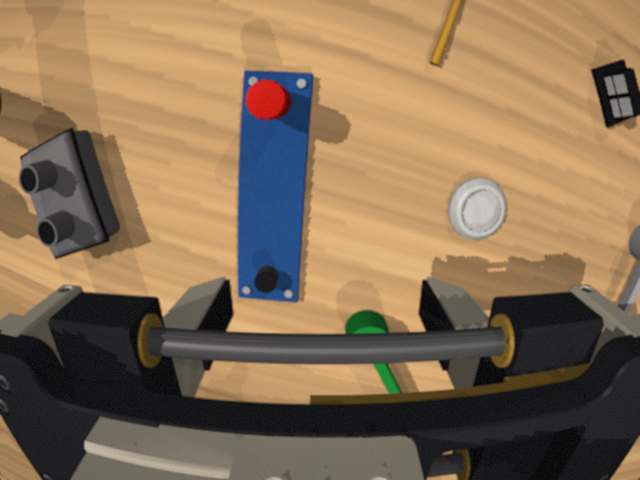

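The wrist view shows the cap at about (267,99), the rest at (265,279) and the holder at (478,208). I'll extract these precisely and fuse them with the fixed cameras.

```bash
cat > m1.py <<'E'
from h import *; import json
n='w1'; im=cv2.imread(f'pics/{n}.png');J=json.load(open(f'pics/{n}.json'));p,q=np.array(J['eef_pos']),J['tool_rot']
b,g,r=[im[...,i].astype(int) for i in range(3)]
def blob(m,near):
    nl,l,st,c=cv2.connectedComponentsWithStats(m.astype(np.uint8)); 
    i=min(range(1,nl),key=lambda i:np.hypot(*(c[i]-near))+(1e3 if st[i,4]<30 else 0)); 
    cn=cv2.findContours((l==i).astype(np.uint8),cv2.RETR_EXTERNAL,cv2.CHAIN_APPROX_NONE)[0][0]
    return c[i],st[i],cv2.fitEllipse(cn)
print('cap all',blob((r>120)&(g<60)&(b<60),(267,99))); print('cap bright',blob((r>195)&(g<60),(267,99)))
print('rest',blob((np.maximum(r,np.maximum(g,b))<45)&(abs(np.arange(640)[None]-265)<25),(265,279)))
gr=(abs(r-b)<25)&(r>120)
print('holder',blob(gr,(478,208)))
def crop(x,y,w,h,k): return cv2.resize(im[y:y+h,x:x+w],(w*k,h*k),interpolation=cv2.INTER_NEAREST)
cv2.imwrite('pics/w1c.png',np.vstack([np.hstack([crop(235,65,66,50,6),crop(445,180,66,50,6)]),np.hstack([crop(235,255,66,50,6)]*2)]))
E
python3 m1.py
```

```text
cap all (array([265.925 ,  99.2525]), array([ 247,   80,   39,   39, 1200], dtype=int32), ((265.9169616699219, 99.2369155883789), (37.73098373413086, 38.71860122680664), 51.125701904296875))
cap bright (array([264.6103,  98.7443]), array([ 247,   81,   36,   37, 1052], dtype=int32), ((264.6030578613281, 98.7455825805664), (35.149166107177734, 36.29975891113281), 44.38346481323242))
rest (array([266.2944, 279.2871]), array([255, 267,  23,  25, 411], dtype=int32), ((266.2681579589844, 279.239501953125), (19.656898498535156, 24.880992889404297), 24.588863372802734))
holder (array([477.0652, 208.0891]), array([ 449,  178,   57,   61, 2762], dtype=int32), ((477.06878662109375, 208.09487915039062), (55.61855697631836, 61.31643295288086), 23.418601989746094))
```

View pics/w1c.png

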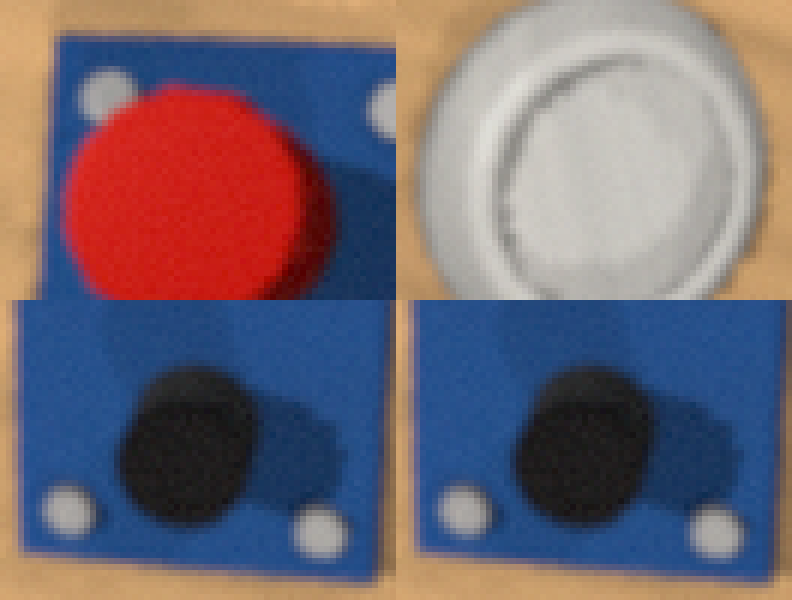

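```bash
python3 - <<'E'
from h import *; import json
im=cv2.imread('pics/w1.png')
cv2.imwrite('pics/w1h.png',cv2.resize(im[172:248,440:516],None,fx=7,fy=7,interpolation=cv2.INTER_CUBIC))
J=json.load(open('pics/w1.json'));p,q=np.array(J['eef_pos']),J['tool_rot']
P={'cap':((434.5,249.75),(227.4,230.75),(264.6,98.7),.076),'rest':((392.25,230.5),(244.9,297),(265,281.5),.03),'holder':((326.4,274.75),(314.5,245.6),(477.1,208.1),.014)}
for k,(a,b,c,z) in P.items():
    r=[ray('scene',a),ray('top',b),wray(c,p,q)]
    print(k,'all',tri(r),'\n wrist+scene',tri([r[0],r[2]])[0],'wrist+top',tri(r[1:])[0],'wristplane',plane(*r[2],z))
E
```

```text
cap all (array([0.6197, 0.2621, 0.0732]), [np.float64(0.0008974039305908067), np.float64(0.0011563383830177035), np.float64(0.00048302250676797816)]) 
 wrist+scene [0.6203 0.2624 0.0738] wrist+top [0.62   0.2622 0.0698] wristplane [0.6202 0.2617 0.076 ]
rest all (array([0.4382, 0.2252, 0.0261]), [np.float64(0.0009082520206468178), np.float64(0.0002576116355223113), np.float64(0.0006644929915831676)]) 
 wrist+scene [0.4385 0.2253 0.0264] wrist+top [0.4381 0.2248 0.0267] wristplane [0.4398 0.2245 0.03  ]
holder all (array([0.5754, 0.0231, 0.0114]), [np.float64(0.0020351358689274157), np.float64(0.0005171264806650622), np.float64(0.002450239610457484)]) 
 wrist+scene [0.5755 0.0234 0.0116] wrist+top [0.5762 0.0227 0.0061] wristplane [0.577  0.0268 0.014 ]
```

View pics/w1h.png

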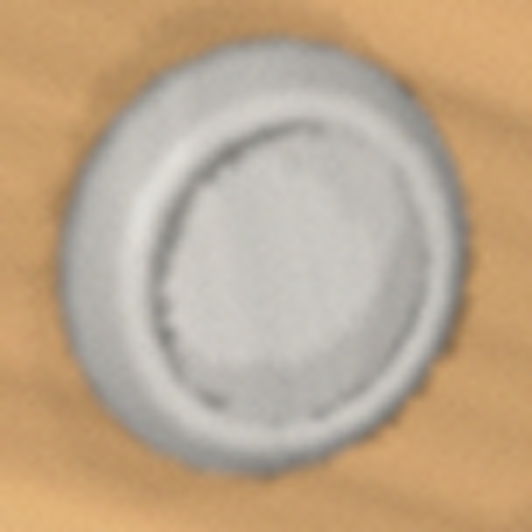

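```bash
python3 -m jog '1 0 -25 -50 0 0 0;1 0 -24.6 -49 0 0 0;1 50 0 0 0 0 0;1 40 0 0 0 0 0;1 0 0 0 0 0 0'; python3 look.py w2
```

```text
clock: 2.7
eef_pos: [0.6187, 0.26, 0.1336]
tool_rot: [-0.698, -0.097, 0.703, -0.098]
ft_force: [0.5, 0.1, 0.7]
gripper_width: 0.0919
2.7 [0.6187 0.26   0.1336] 0.09193538891270638 [0.4904 0.1311 0.6919]
[[-0.0073  0.2744 -0.9616]
 [-0.0024 -0.9616 -0.2743]
 [-1.      0.0003  0.0076]] [ 0.2839  0.6907  1.1937 -0.0003  1.2647  1.5769]
```

View pics/w2.png

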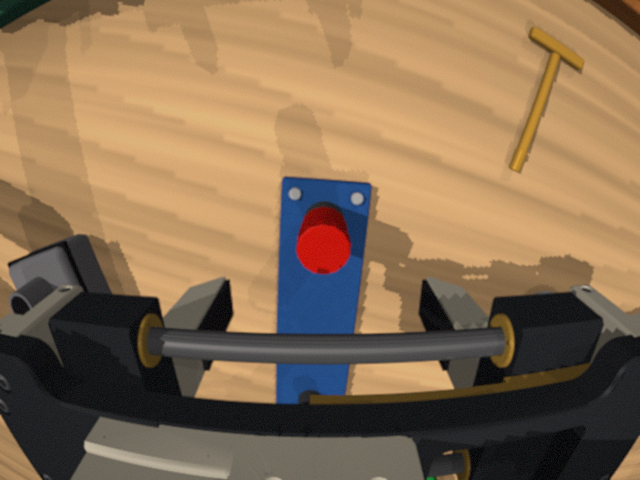

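The cap top is at (323,249), centred between the fingers. I'll check the numbers and then descend.

```bash
python3 - <<'E'
from h import *; import json
from station import env
J=json.load(open('pics/w2.json'));p,q=np.array(J['eef_pos']),J['tool_rot']
J1=json.load(open('pics/w1.json'))
r2=wray((323.5,249.5),p,q); r1=wray((264.6,98.7),J1['eef_pos'],J1['tool_rot'])
print(plane(*r2,.076),tri([r1,r2]), plane(*wray((481.2,210.4),J1['eef_pos'],J1['tool_rot']),.014)); print(env.state()['eef_pos'])
E
```

```text
[0.6209 0.2615 0.076 ] (array([0.6204, 0.2616, 0.0756]), [np.float64(0.0003146895033779507), np.float64(0.0003158554660288251)]) [0.576 0.021 0.014]
[0.6204 0.2607 0.1366]
```

```bash
python3 -m jog '1 45 -1 0 0 0 0;1 45 0 0 0 0 0;1 0 0 0 0 0 0;0 0 0 0 0 0 0;0 0 0 0 0 0 0'; python3 -m jog '0 0 0 0 0 0 0;0 0 0 0 0 0 0;0 0 0 0 0 0 0;0 0 0 0 0 0 0;0 0 0 0 0 0 0'
```

```text
clock: 3.38
eef_pos: [0.6223, 0.2635, 0.05]
tool_rot: [0.702, 0.099, -0.698, 0.098]
ft_force: [-1.0, -0.2, -0.9]
gripper_width: 0.0764
clock: 4.0
eef_pos: [0.6205, 0.2631, 0.0466]
tool_rot: [-0.7, -0.099, 0.7, -0.099]
ft_force: [1.2, 0.1, -0.3]
gripper_width: 0.0335
```

Gripped at a width of about 34 mm. Lifting.

```bash
python3 -m jog '0 0 0 0 0 0 0;0 -15 0 0 0 0 0;0 -30 0 0 0 0 0;0 -30 0 0 0 0 0;0 -15 0 0 0 0 0'; python3 look.py w3
```

```text
clock: 4.62
eef_pos: [0.6214, 0.2635, 0.1397]
tool_rot: [0.702, 0.099, -0.699, 0.098]
ft_force: [0.4, 0.5, -0.7]
gripper_width: 0.0336
4.625 [0.6214 0.2635 0.1397] 0.03362326619384209 [ 0.3777  0.4523 -0.7453]
[[ 0.0038  0.2762 -0.9611]
 [ 0.001  -0.9611 -0.2762]
 [-1.      0.     -0.0039]] [ 0.2876  0.6858  1.1858 -0.0001  1.266   1.5786]
```

View pics/w3.png

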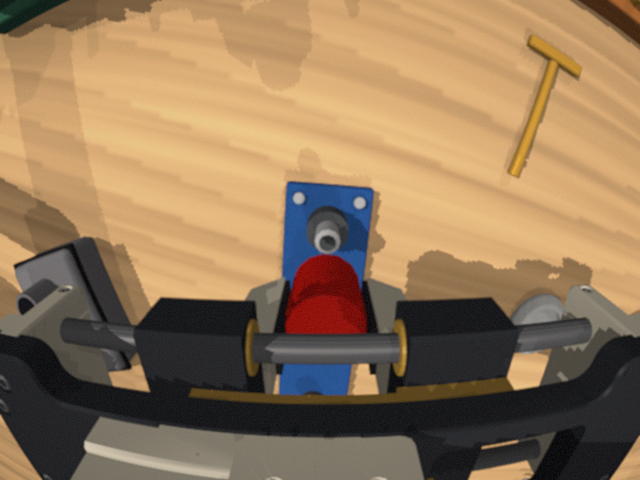

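The cap came off cleanly, with the bare spigot tip visible at (325,240). I'll move just inward of the holder so the camera can see it before I place the cap.

```bash
python3 -m jog '0 0 44 34 0 0 0;0 0 44 34 0 0 0;0 0 44 34 0 0 0;0 0 44 34 0 0 0;0 0 44 34 0 0 0';  python3 -m jog '0 0 0 0 0 0 0;0 0 0 0 0 0 0;0 0 0 0 0 0 0;0 0 0 0 0 0 0;0 0 0 0 0 0 0'; python3 look.py w4
```

```text
clock: 5.3
eef_pos: [0.5166, 0.0033, 0.1362]
tool_rot: [-0.7, -0.099, 0.7, -0.099]
ft_force: [0.4, -0.8, 0.3]
gripper_width: 0.0334
clock: 5.92
eef_pos: [0.5179, 0.0054, 0.1366]
tool_rot: [-0.7, -0.099, 0.7, -0.099]
ft_force: [0.2, -0.3, -1.3]
gripper_width: 0.0336
5.925 [0.5179 0.0054 0.1366] 0.033581032755288835 [ 0.2456 -0.2606 -1.3209]
[[-0.0001  0.2773 -0.9608]
 [-0.0001 -0.9608 -0.2773]
 [-1.      0.      0.0001]] [-0.1375  0.4212  1.6736 -0.0001  1.0469  1.1523]
```

View pics/w4.png

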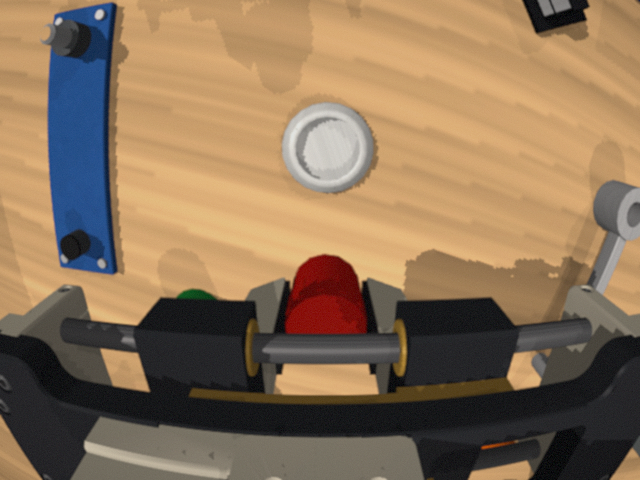

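```bash
python3 - <<'E'
from h import *; import json
im=cv2.imread('pics/w4.png'); cv2.imwrite('pics/w4h.png',cv2.resize(im[95:201,275:381],None,fx=5,fy=5,interpolation=cv2.INTER_CUBIC))
b,g,r=[im[...,i].astype(int) for i in range(3)]
m=((abs(r-b)<30)&(r>90)).astype(np.uint8);m[:,:270]=0;m[:,390:]=0;m[210:]=0;m[:90]=0
c=max(cv2.findContours(m,0,1)[0],key=cv2.contourArea);e=cv2.fitEllipse(c);print(e)
E
```

```text
((327.38226318359375, 147.13133239746094), (88.93003845214844, 90.16107940673828), 102.57736206054688)
```

View pics/w4h.png

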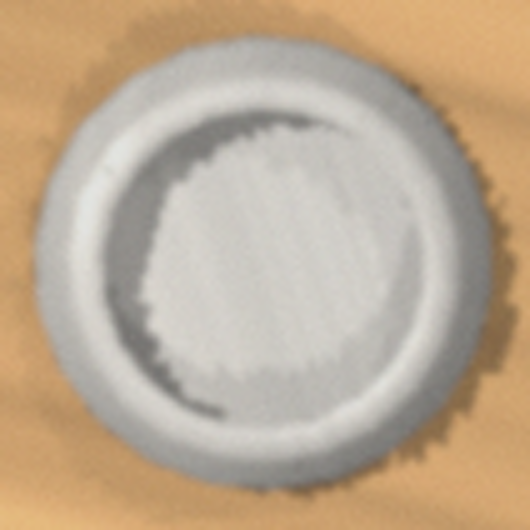

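The holder's recess mouth is centred at (327.1,147.8).

```bash
python3 - <<'E'
from h import *; import json
from station import env
J=json.load(open('pics/w4.json'));p,q=np.array(J['eef_pos']),J['tool_rot'];J1=json.load(open('pics/w1.json'))
r4=wray((327.1,147.8),p,q);r1=wray((481.2,210.4),J1['eef_pos'],J1['tool_rot'])
x,e=tri([r4,r1]);print(x,e,plane(*r4,.014)); print('all',tri([r4,r1,ray('scene',(326.4,274.75)),ray('top',(314.5,245.6))]))
J3=json.load(open('pics/w3.json')); rs=wray((325.5,241),J3['eef_pos'],J3['tool_rot']);print('spigot',plane(*rs,.056))
s=env.state();M=R.from_quat(s['tool_rot']).as_matrix();t=np.array([.576,.0215,s['eef_pos'][2]]);print(s['eef_pos'],M.T@(plane(*r4,.014)-s['eef_pos'])*1000, M.T@(t-s['eef_pos'])*1000)
E
```

```text
[0.5758 0.0205 0.0131] [np.float64(0.00012968866416597264), np.float64(0.00013138499547605948)] [0.5758 0.0204 0.014 ]
all (array([0.5755, 0.0213, 0.0134]), [np.float64(0.0009456416192153218), np.float64(0.0006952715036384803), np.float64(0.00016039259599091995), np.float64(0.0014920838783510151)])
spigot [0.6213 0.263  0.056 ]
[0.5179 0.0053 0.1366] [122.5865   1.4833 -59.8318] [ -0.0079   0.5249 -60.3062]
```

```bash
python3 -m jog '0 0 1 -30 0 0 0;0 0 0 -30 0 0 0;0 40 0 0 0 0 0;0 40 0 0 0 0 0;0 0 0 0 0 0 0';  python3 -m jog '0 0 0 0 0 0 0;0 15 0 0 0 0 0;0 10 0 0 0 0 0;0 6 0 0 0 0 0;0 0 0 0 0 0 0'; python3 look.py w5
```

```text
clock: 6.6
eef_pos: [0.5735, 0.0208, 0.054]
tool_rot: [-0.698, -0.099, 0.703, -0.098]
ft_force: [0.2, -0.1, -0.2]
gripper_width: 0.0335
clock: 7.22
eef_pos: [0.5754, 0.0204, 0.0252]
tool_rot: [-0.7, -0.099, 0.701, -0.099]
ft_force: [-0.0, -0.9, -0.6]
gripper_width: 0.0337
7.225 [0.5754 0.0204 0.0252] 0.033676252633254994 [-0.0156 -0.8571 -0.5551]
[[-0.0011  0.2762 -0.9611]
 [ 0.     -0.9611 -0.2762]
 [-1.     -0.0003  0.001 ]] [-0.0976  0.6596  1.6095 -0.0001  0.8736  1.1935]
```

View pics/w5.png

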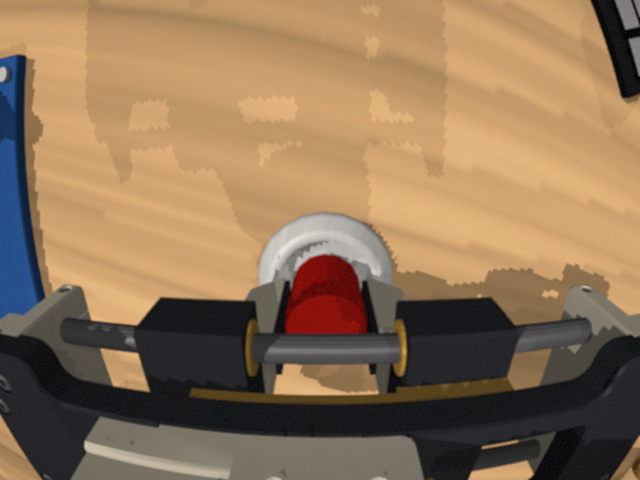

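The cap sits centred in the holder ring, (326,257) against a ring centred near x=326. Lowering the last 2.5 mm and releasing.

```bash
python3 -m jog '0 2.5 0 0 0 0 0;0 0 0 0 0 0 0;1 0 0 0 0 0 0;1 0 0 0 0 0 0;1 0 0 0 0 0 0';  python3 -m jog '1 0 0 0 0 0 0;1 0 0 0 0 0 0;1 0 0 0 0 0 0;1 -15 0 0 0 0 0;1 -20 0 0 0 0 0';python3 -m jog '1 -50 0 0 0 0 0;1 -50 0 0 0 0 0;1 0 0 30 0 0 0;1 0 0 30 0 0 0;1 0 0 0 0 0 0'; python3 look.py w6
```

```text
clock: 7.9
eef_pos: [0.5759, 0.0203, 0.0233]
tool_rot: [0.7, 0.099, -0.7, 0.099]
ft_force: [-0.1, 0.2, -0.5]
gripper_width: 0.059
clock: 8.52
eef_pos: [0.5757, 0.0204, 0.0591]
tool_rot: [-0.7, -0.099, 0.7, -0.099]
ft_force: [1.1, 0.8, -0.3]
gripper_width: 0.0916
clock: 9.15
eef_pos: [0.5169, 0.0036, 0.1595]
tool_rot: [0.7, 0.098, -0.7, 0.098]
ft_force: [0.4, 0.3, 0.5]
gripper_width: 0.0919
9.15 [0.5169 0.0036 0.1595] 0.09188172536522489 [0.376  0.3139 0.5167]
[[ 0.0006  0.2755 -0.9613]
 [-0.0002 -0.9613 -0.2755]
 [-1.      0.0004 -0.0005]] [-0.1414  0.3921  1.6477 -0.0001  1.1012  1.1504]
```

View pics/w6.png

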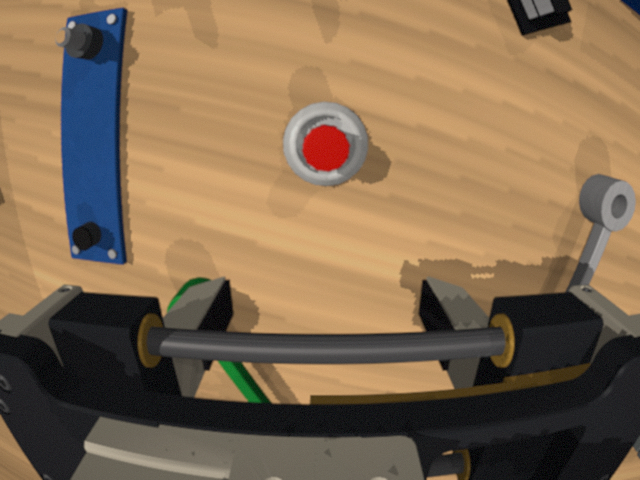

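```bash
python3 - <<'E'
from h import *; import json
J=json.load(open('pics/w6.json'));p,q=np.array(J['eef_pos']),J['tool_rot']
im=cv2.imread('pics/w6.png').astype(int);m=((im[...,2]>150)&(im[...,1]<60)).astype(np.uint8)
c=max(cv2.findContours(m,0,1)[0],key=cv2.contourArea);e=cv2.fitEllipse(c);print(e,plane(*wray(e[0],p,q),.052))
E
python3 -m jog '1 0 50 20 0 0 0;1 0 50 20 0 0 0;1 0 50 20 0 0 0;1 0 50 20 0 0 0;1 0 50 20 0 0 0';  python3 -m jog '1 0 0 0 0.136 0 0;1 0 0 0 0.136 0 0;1 0 0 0 0 0 0;1 0 0 0 0 0 0;1 0 0 0 0 0 0'; python3 look.py w7
```

```text
((325.5442810058594, 147.89645385742188), (43.9179801940918, 44.977142333984375), 94.43175506591797) [0.5756 0.0199 0.052 ]
clock: 9.82
eef_pos: [0.4918, -0.2662, 0.1587]
tool_rot: [0.701, 0.098, -0.7, 0.099]
ft_force: [0.6, -0.4, -0.3]
gripper_width: 0.0919
clock: 10.45
eef_pos: [0.4913, -0.2639, 0.1583]
tool_rot: [0.707, 0.003, -0.707, 0.004]
ft_force: [0.6, 1.1, 0.5]
gripper_width: 0.0917
10.45 [ 0.4913 -0.2639  0.1583] 0.09166083338502296 [0.5567 1.127  0.4521]
[[ 0.0002  0.0097 -1.    ]
 [-0.0002 -1.     -0.0097]
 [-1.      0.0002 -0.0002]] [-0.6303  0.4629  1.5345 -0.0001  1.1438  0.9308]
```

View pics/w7.png

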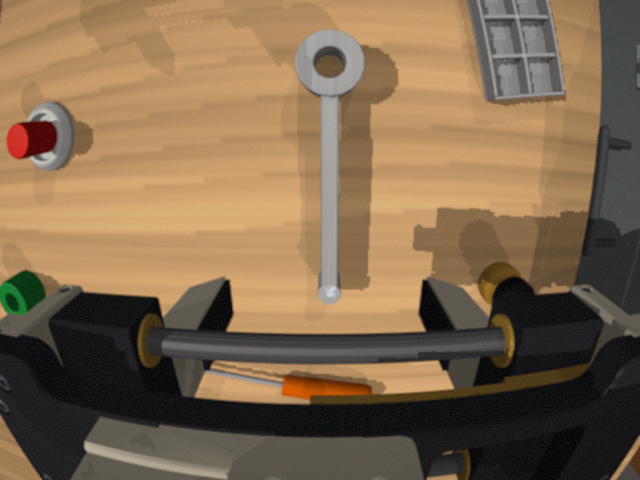

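Cap and holder centres agree within 1 mm. The lever is fully visible, with boss top at about (330,62) and foot at about (329,293).

```bash
python3 - <<'E'
import cv2,numpy as np
im=cv2.imread('pics/w7.png')
c=lambda x,y:cv2.resize(im[y:y+76,x:x+76],None,fx=5,fy=5,interpolation=cv2.INTER_CUBIC)
cv2.imwrite('pics/w7c.png',np.hstack([c(292,25),c(292,250)]))
E
```

```text
(no output)
```

View pics/w7c.png

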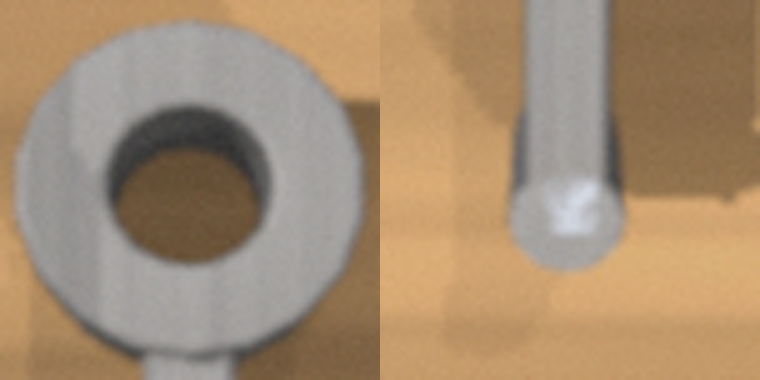

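```bash
python3 - <<'E'
from h import *; import json
from station import env
J=json.load(open('pics/w7.json'));p,q=np.array(J['eef_pos']),J['tool_rot']
rb=wray((329.3,61.6),p,q);rf=wray((328.8,291.7),p,q)
B=plane(*rb,.04);F=plane(*rf,.036);print(B,F,np.linalg.norm((B-F)[:2]))
print(tri([rb,ray('scene',(199.1,294)),ray('top',(414.1,223.1))]),tri([rf,ray('scene',(198.5,250.4)),ray('top',(421.1,288))]))
d=B-F;print('yaw',np.degrees(np.arctan2(d[1],d[0])));o=F+(B-F)*132.5/186;s=env.state();M=R.from_quat(s['tool_rot']).as_matrix()
print('org',o,(M.T@(o-s['eef_pos']))*1000,s['eef_pos'])
E
```

```text
[ 0.6158 -0.2659  0.04  ] [ 0.4327 -0.2678  0.036 ] 0.18303651696713497
(array([ 0.6163, -0.265 ,  0.0377]), [np.float64(0.0009583470637420121), np.float64(0.00019009955671368857), np.float64(0.0011019126263104304)]) (array([ 0.431 , -0.2664,  0.0331]), [np.float64(0.0014428433254391666), np.float64(0.0005292439746043232), np.float64(0.0010448274305804377)])
yaw 0.5868871383868938
org [ 0.5631 -0.2664  0.0388] [119.4711   3.1404 -71.8143] [ 0.4913 -0.2639  0.1583]
```

```bash
python3 -m jog '1 0 2 -36 0 0 0;1 0 0 -36 0 0 0;1 45 0 0 0 0 0;1 40 0 0 0 0 0;1 20 0 0 0 0 0'; python3 -m jog '1 0 0 0 0 0 0;1 0 0 0 0 0 0;1 0 0 0 0 0 0;1 0 0 0 0 0 0;1 0 0 0 0 0 0'; python3 look.py w8
```

```text
clock: 11.12
eef_pos: [0.5621, -0.2646, 0.0506]
tool_rot: [-0.706, -0.004, 0.708, -0.003]
ft_force: [0.2, -0.5, 0.0]
gripper_width: 0.092
clock: 11.75
eef_pos: [0.5632, -0.2657, 0.0537]
tool_rot: [0.707, 0.003, -0.707, 0.003]
ft_force: [0.2, -0.6, 0.5]
gripper_width: 0.0918
11.75 [ 0.5632 -0.2657  0.0537] 0.0918047567999176 [ 0.207  -0.57    0.4835]
[[ 0.0006  0.0078 -1.    ]
 [-0.0005 -1.     -0.0078]
 [-1.      0.0005 -0.0006]] [-0.5637  0.6885  1.4456 -0.0001  1.0067  0.9993]
```

View pics/w8.png

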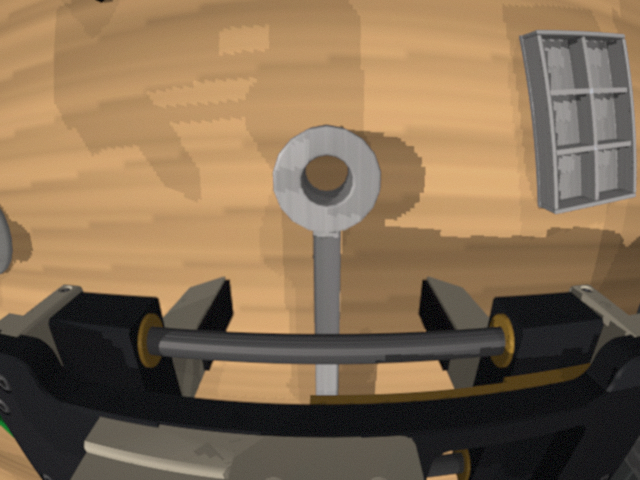

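The arm is centred between the jaws and the boss ring is at about (327,179). I'll check the distance along the arm.

```bash
python3 - <<'E'
from h import *; import json
J=json.load(open('pics/w8.json'));p,q=np.array(J['eef_pos']),J['tool_rot'];J7=json.load(open('pics/w7.json'))
im=cv2.imread('pics/w8.png'); cv2.imwrite('pics/w8c.png',cv2.resize(im[115:245,262:392],None,fx=4,fy=4))
for v in (177.5,179.5,): print(plane(*wray((326.7,v),p,q),.04))
print(tri([wray((326.7,178.5),p,q),wray((329.3,61.6),J7['eef_pos'],J7['tool_rot'])]))
E
```

```text
[ 0.6177 -0.2662  0.04  ]
[ 0.6168 -0.2662  0.04  ]
(array([ 0.6165, -0.2661,  0.0362]), [np.float64(0.00019871513494141158), np.float64(0.00019771813670276477)])
```

View pics/w8c.png

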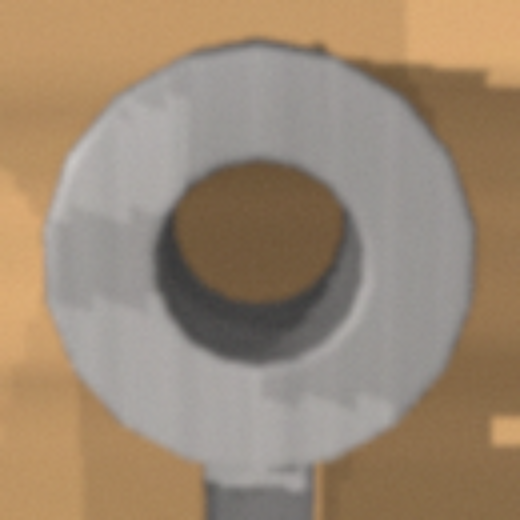

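The bore is at x=0.6166, which puts the balance point at 0.5631 against the TCP at 0.5632. Descending and gripping.

```bash
python3 -m jog '1 25 0.5 0 0 0 0;1 18 0 0 0 0 0;1 0 0 0 0 0 0;1 0 0 0 0 0 0;0 0 0 0 0 0 0'; python3 -m jog '0 0 0 0 0 0 0;0 0 0 0 0 0 0;0 0 0 0 0 0 0;0 0 0 0 0 0 0;0 0 0 0 0 0 0'; python3 -m jog '0 0 0 0 0 0 0;0 0 0 0 0 0 0;0 0 0 0 0 0 0;0 0 0 0 0 0 0;0 0 0 0 0 0 0'
```

```text
clock: 12.42
eef_pos: [0.5636, -0.2664, 0.0111]
tool_rot: [0.708, 0.002, -0.707, 0.003]
ft_force: [0.2, 0.3, 0.2]
gripper_width: 0.0861
clock: 13.05
eef_pos: [0.563, -0.266, 0.0102]
tool_rot: [-0.707, -0.003, 0.707, -0.003]
ft_force: [-0.4, -0.0, -0.2]
gripper_width: 0.0366
clock: 13.68
eef_pos: [0.5631, -0.2661, 0.0102]
tool_rot: [-0.707, -0.003, 0.707, -0.003]
ft_force: [0.5, -0.1, -0.4]
gripper_width: 0.0139
```

Gripped at 13.9 mm, against an arm width of 14 mm. Lifting slowly.

```bash
python3 -m jog '0 0 0 0 0 0 0;0 0 0 0 0 0 0;0 -5 0 0 0 0 0;0 -8 0 0 0 0 0;0 -12 0 0 0 0 0'; python3 -m jog '0 -12 0 0 0 0 0;0 -8 0 0 0 0 0;0 0 0 0 0 0 0;0 0 0 0 0 0 0;0 0 0 0 0 0 0'; python3 look.py w9; python3 - <<'E'
from station import env
import cv2
cv2.imwrite('pics/s9.png',cv2.cvtColor(env.camera('scene'),cv2.COLOR_RGB2BGR)); print(env.state()['ft_torque'])
E
```

```text
clock: 14.3
eef_pos: [0.5627, -0.2658, 0.0354]
tool_rot: [-0.707, -0.003, 0.707, -0.003]
ft_force: [-0.1, 0.3, -4.9]
gripper_width: 0.0139
clock: 14.92
eef_pos: [0.5628, -0.2658, 0.0547]
tool_rot: [-0.707, -0.003, 0.707, -0.003]
ft_force: [0.1, 0.3, -5.8]
gripper_width: 0.0137
14.925 [ 0.5628 -0.2658  0.0547] 0.0136667258281208 [ 0.0736  0.2978 -5.7663]
[[-0.0009  0.0078 -1.    ]
 [ 0.0005 -1.     -0.0079]
 [-1.     -0.0005  0.0009]] [-0.5643  0.6877  1.4441 -0.0001  1.0109  0.9987]
[-0.01752145  0.02549168 -0.0471097 ]
```

View pics/w9.png

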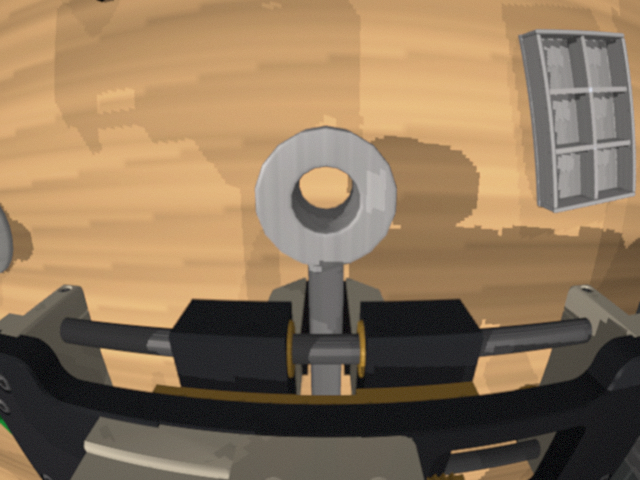

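View pics/s9.png

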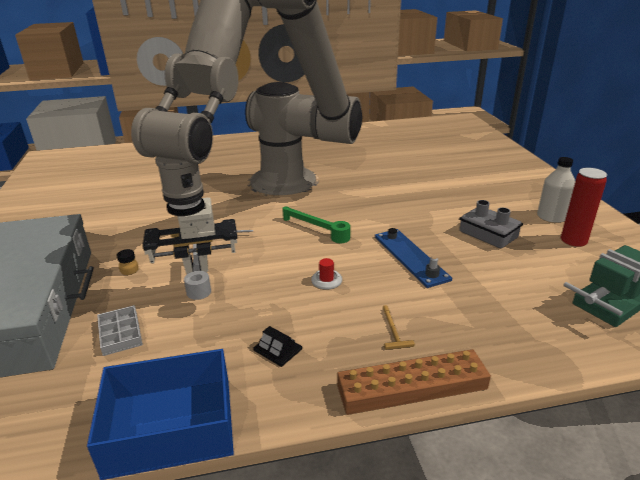

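The lever is level (wrist moment about 0.03 N m, weight about 5.8 N) and the cap stands in the holder at (327,271). I'll raise it, then carry it across smoothly.

```bash
python3 -m jog '0 -10 0 0 0 0 0;0 -20 0 0 0 0 0;0 -20 0 0 0 0 0;0 -15 0 0 0 0 0;0 -10 0 0 0 0 0'; python3 -m jog '0 0 -15 0 0 0 0;0 0 -30 0 0 0 0;0 0 -40 -1 0 0 0;0 0 -40 -1 0 0 0;0 0 -40 -1 0 0 0'; python3 -m jog '0 0 -40 -1 0 0 0;0 0 -40 -1 0 0 0;0 0 -40 -1 0 0 0;0 0 -40 -1 0 0 0;0 0 -40 -1 0 0 0';python3 -m jog '0 0 -40 -1 0 0 0;0 0 -40 0 0 0 0;0 0 -35 0 0 0 0;0 0 -22 0 0 0 0;0 0 -15 0 0 0 0'; python3 -m jog '0 0 0 0 -0.04 0 0;0 0 0 0 -0.06 0 0;0 0 0 0 -0.06 0 0;0 0 0 0 -0.033 0 0;0 0 0 0 0 0 0'; python3 look.py w10
```

```text
clock: 15.65
eef_pos: [0.5632, -0.2661, 0.1314]
tool_rot: [0.707, 0.003, -0.707, 0.003]
ft_force: [-0.2, 0.3, -5.7]
gripper_width: 0.0135
clock: 16.27
eef_pos: [0.5639, -0.0986, 0.1294]
tool_rot: [-0.706, -0.003, 0.708, -0.003]
ft_force: [0.1, 0.3, -5.7]
gripper_width: 0.0138
clock: 16.9
eef_pos: [0.567, 0.1012, 0.1294]
tool_rot: [-0.706, -0.003, 0.708, -0.003]
ft_force: [-0.5, -0.2, -4.7]
gripper_width: 0.0135
clock: 17.52
eef_pos: [0.5673, 0.2521, 0.1296]
tool_rot: [-0.707, -0.003, 0.707, -0.003]
ft_force: [-0.3, 0.0, -5.9]
gripper_width: 0.0138
clock: 18.15
eef_pos: [0.568, 0.2506, 0.1301]
tool_rot: [-0.703, -0.07, 0.704, -0.071]
ft_force: [-0.1, 0.2, -5.7]
gripper_width: 0.0139
18.15 [0.568  0.2506 0.1301] 0.013851472068007414 [-0.0832  0.2364 -5.7394]
[[-0.0003  0.1984 -0.9801]
 [-0.0003 -0.9801 -0.1984]
 [-1.      0.0003  0.0003]] [ 0.2923  0.6     1.3764 -0.0003  1.1655  1.6635]
```

View pics/w10.png

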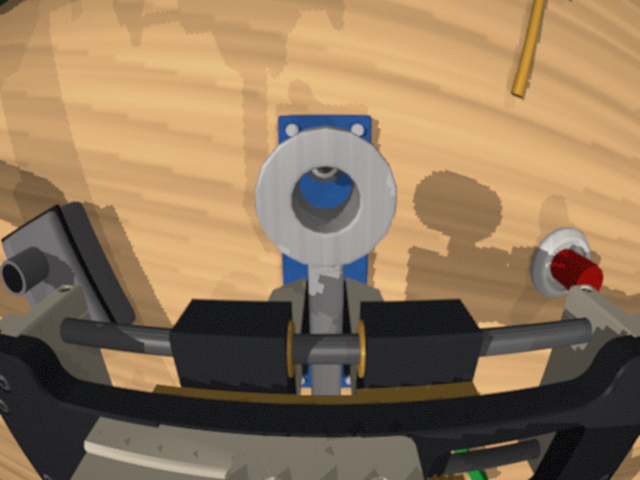

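The spigot tip shows through the bore at about (324,170) and the plate runs parallel to the arm. Lowering 24 mm, then verifying.

```bash
python3 -m jog '0 6 0 0 0 0 0;0 9 0 0 0 0 0;0 6 0 0 0 0 0;0 3 0 0 0 0 0;0 0 0 0 0 0 0'; python3 look.py w11; python3 - <<'E'
from h import *; import json
from station import env
for n in('scene','top'): cv2.imwrite(f'pics/{n}11.png',cv2.cvtColor(env.camera(n),cv2.COLOR_RGB2BGR))
J=json.load(open('pics/w11.json'));p,q=np.array(J['eef_pos']),J['tool_rot']
print('exp spigot',wproj((.6205,.2616,.056),p,q),'bore top level',wproj(p+R.from_quat(q).as_matrix()@[ -.030,0,-.0535],p,q))
s=cv2.imread('pics/scene11.png');t=cv2.imread('pics/top11.png')
cv2.imwrite('pics/c11.png',np.hstack([cv2.resize(s[190:300,360:470],None,fx=4,fy=4),cv2.resize(t[205:315,190:280],(360,440))]))
E
```

```text
clock: 18.82
eef_pos: [0.5679, 0.251, 0.1058]
tool_rot: [-0.703, -0.071, 0.704, -0.071]
ft_force: [0.2, -0.4, -4.0]
gripper_width: 0.0135
18.825 [0.5679 0.251  0.1058] 0.013509352659655215 [ 0.2474 -0.3967 -3.9544]
[[-0.0005  0.1995 -0.9799]
 [-0.0003 -0.9799 -0.1995]
 [-1.      0.0002  0.0006]] [ 0.2929  0.6254  1.4028 -0.0001  1.1139  1.6629]
exp spigot [324.9779 168.7872] bore top level [324.3478 199.9939]
```

View pics/w11.png

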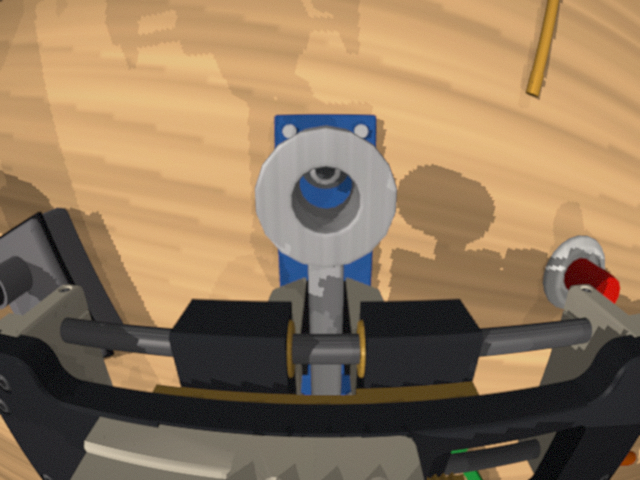

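View pics/c11.png

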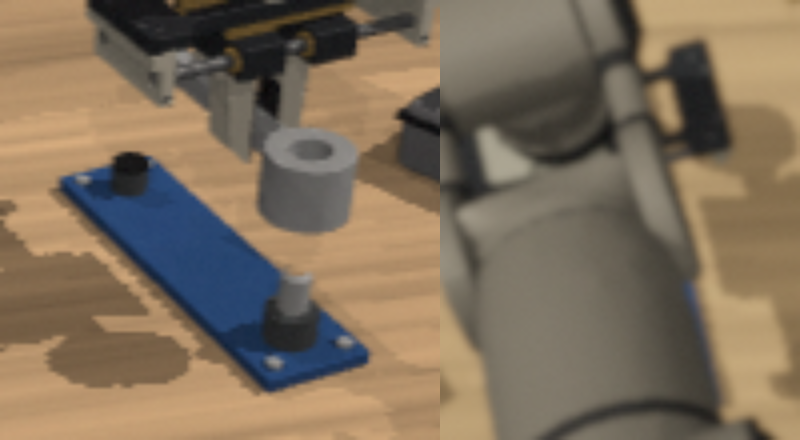

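View pics/scene11.png

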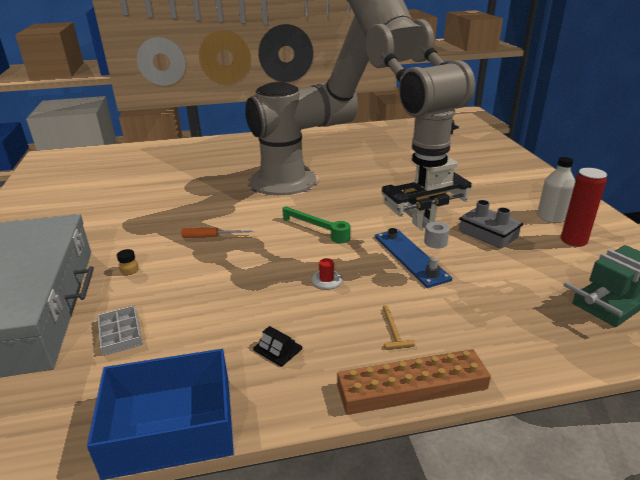

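```bash
python3 - <<'E'
from h import *; import json
J=json.load(open('pics/w11.json'));p,q=np.array(J['eef_pos']),J['tool_rot']
rb=wray((325.8,199.5),p,q); x,e=tri([rb,ray('scene',(438.0,227))]); print('boss top',x,e)
print('spigot scene plane',plane(*ray('scene',(433.6,259.5)),.056), 'boss scene plane',plane(*ray('scene',(438.0,227)),.136))
im=cv2.imread('pics/w11.png');cv2.imwrite('pics/w11c.png',cv2.resize(im[120:270,250:400],None,fx=4,fy=4,interpolation=cv2.INTER_CUBIC))
s=cv2.imread('pics/scene11.png');cv2.imwrite('pics/s11c.png',cv2.resize(s[215:275,415:465],None,fx=10,fy=10,interpolation=cv2.INTER_NEAREST))
E
```

```text
boss top [0.6212 0.2626 0.1341] [np.float64(0.0016765310803639204), np.float64(0.0016766520054945714)]
spigot scene plane [0.6325 0.2574 0.056 ] boss scene plane [0.6255 0.2623 0.136 ]
```

View pics/w11c.png

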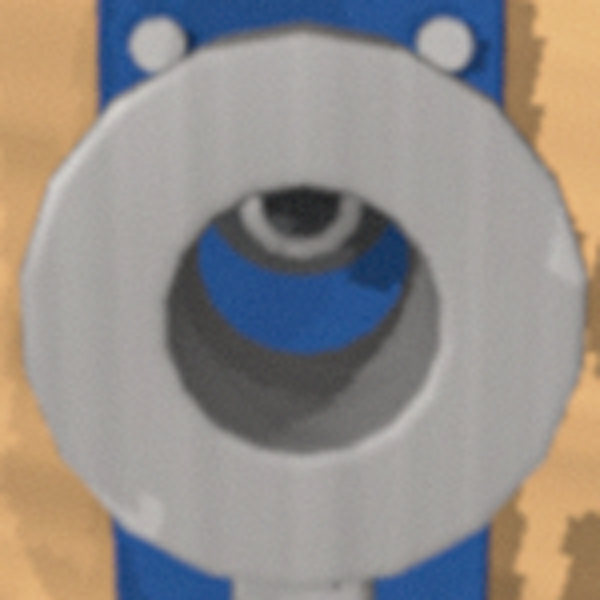

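View pics/s11c.png

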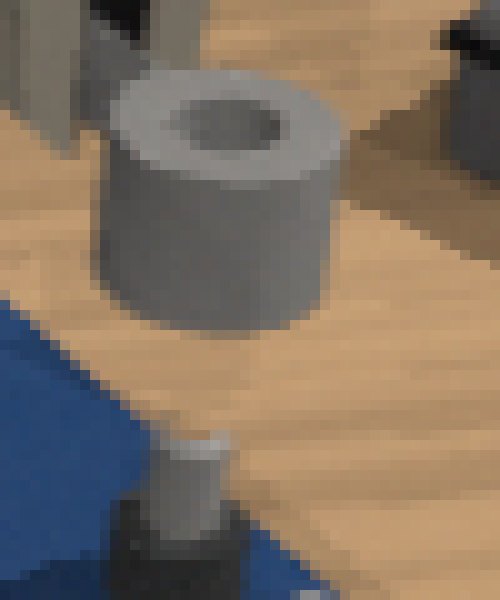

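The wrist crop puts the spigot tip at (324.8,169.3), against (325.0,168.8) predicted for my fixture estimate. The bore centre is at (326,200), against (324,200) predicted for a level lever, so the alignment is good. I'll let it settle and hand in.

```bash
python3 -m jog '0 0 0 0 0 0 0;0 0 0 0 0 0 0;0 0 0 0 0 0 0;0 0 0 0 0 0 0;0 0 0 0 0 0 0'; python3 - <<'E'
from station import env
s=env.state();print(s['clock'],s['eef_pos'],s['qvel'],s['ft_force'],s['ft_torque'],s['gripper_width'])
print(env.hand_in())
E
```

```text
clock: 19.6
eef_pos: [0.568, 0.251, 0.1062]
tool_rot: [-0.704, -0.071, 0.704, -0.071]
ft_force: [-0.1, -0.5, -4.6]
gripper_width: 0.0135
19.6 [0.56802691 0.25099623 0.10618979] [ 0.00024554 -0.00067041 -0.00059459  0.00146102  0.00021568  0.00012815] [-0.10308112 -0.49695687 -4.59933892] [-0.04629063 -0.02254157 -0.01595683] 0.013500040376193843
the job is handed in; nothing more can be done
None
```

I set the red cap open side down in the aluminium holder. I then lifted the steel lever at its balance point and handed in at 19.6 s with it held still over the fixture, its underside about 4 cm above the spigot tip. No verdict was reported.

**Last checks:**
- **Cap:** its centre is within about 1 mm of the holder's in the wrist view.
- **Bore over spigot:** the wrist view puts the bore within 1–2 mm of the spigot.
- **Lever level:** the boss top triangulated at 0.134 m against 0.136 m expected. That is about 1.6° of tilt at most and is close to the measurement noise.
- **At rest:** the joint speeds were near zero, and the grip was 13.5 mm wide on the 14 mm arm.

**Disagreed or not checked:**
- **Scene camera:** on its own it put points 1–7 mm further out in x than the wrist and top views. Its first reading of the spigot, taken from a poorly resolved tip, was 11 mm off. I relied on the wrist measurements, which agreed with each other.
- **Foot over rest:** the gripper hid the foot at the end, so I inferred its place from the lever's heading and the measured fixture angle (about 11.5°).
- **Weight reading:** the wrist force read 4.6 N at hand-in, against about 5.8 N during the carry. I did not find the cause; the noise seen earlier was around 1 N.

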